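# Hang the belt guard back on the polisher

### The job

The belt guard of the bench polisher is parked on the guard rack. Squeeze the thumb tabs of its two sprung hinge pins together to lift it off the rack, then drop it into the polisher's hinge cheeks and let both pins spring fully out into the cheek holes, so that the guard hangs there, locked, in front of the belt. Work gently: do not wrench the guard against either hinge, and leave the other things on the bench where they are.

Things in the scene. Friction and masses are not known exactly. Their poses are not given: they have to be found in the camera images.
- guard: Belt guard: green louvred sheet-steel door, 178 mm wide, 0.3 to 0.42 kg. Origin: middle of its hinge line; z up, x out of its face, y along the hinge line. The sheet hangs 8 to 120 mm below the hinge line, x -12 to 3 mm (handle and lower hem further out). Along the hinge line two round 8 mm steel pins, each sprung outwards, stick out beyond the sides.
- guard_tabs (a point): Middle between the two thumb tabs, 22 mm above the hinge line. Tabs: upright, 18 mm wide in x, top 34 mm above hinge line, one per pin at either side of the middle in y; outer faces 62 mm apart at rest, 35 mm squeezed to the stops (4 N each at first, 10 N at the stop; grip with 20 to 40 N, this also carries the guard). Spring tubes beside them: fingertips stay 9 mm above the hinge line.
- pin_l_tip (a point): Outer end (nose chamfered 1.5 mm) of the pin on the guard's +y side: guard y = 105 mm sprung fully out, 91.5 mm fully drawn. Pin and tab move as one.
- pin_r_tip (a point): The same on the guard's -y side (guard y = -105 mm out, -91.5 mm drawn).
- rack: Guard rack bolted to the bench: dark foot plate, two uprights, two steel hinge cheeks. Origin on the bench below its hinge line; z up, y along the hinge line, x to the open side (which side of the bench it is on varies). The guard starts hung here, both axes alike, pins in the cheek holes.
- rack_hinge (a point): Middle of the rack's hinge line, 165 mm above the bench. Cheek inner faces at y = +-94 mm, each cheek 27 mm wide in x, 18 mm thick, from 16 mm below to 55 mm above the hinge line. Drawn pins clear the cheeks by 2.5 mm a side; undrawn pins cannot be lifted out.
- polisher: Bench polisher: grey base plate, motor and cloth wheel on the robot's side, green belt case 204 mm wide and 151 mm high with two pulleys and a belt in its open front, 20 mm behind the hinge line, a rubber buffer on each side edge that the guard leans on; two steel hinge cheeks in front. Origin on the bench below its hinge line; z up, y along the hinge line, x out of the open front (which side of the bench it is on varies).
- polisher_hinge (a point): Hinge middle, 179 mm above the bench, if the cheeks (as on the rack) stood highest in their bolt slots. They stand there or up to 34 mm lower: the true hinge line must be felt. Inner face of each: upright groove 11 mm wide, 5 mm deep, flared open top; at its foot a catch hole, roof 5.5 mm above and floor 4 mm below the hinge line. A pin let out to 96-98 mm slides down the groove onto that floor and can spring home.
- wrench: Open-ended wrench lying flat; bystander, leave alone. Origin at its underside.
- driver: Screwdriver lying flat; bystander, leave alone. Origin at its underside.
- screws: Clear jar of screws, 75 mm tall; bystander, leave alone. Origin at its underside.
- spray: Spray can, 150 mm tall; bystander, leave alone. Origin at its underside.
- tape: Tape measure, 62 mm tall; bystander, leave alone. Origin at its underside.
- compound_bar: Bar of polishing compound, 100 x 42 x 32 mm; bystander, leave alone. Origin at its underside.
- socket: Steel socket, 26 mm across, 30 mm tall; bystander, leave alone. Origin at its underside.
- mug: White mug, 92 mm tall; bystander, leave alone. Origin at its underside.

How it is judged:
By the outcome, as a careful person would: the job done as asked, in the order asked, and still so for the second after the job is handed in, with the robot touching nothing.
It also fails if it takes over 51 s, if anything falls off the work surface, if the arm or the gripper's body presses on something with over 40 N, if the wrist force passes 120 N, or if a joint passes its speed limit or range.

### The arm

A 7-joint arm with a two-finger parallel gripper is mounted at the origin on the work surface. World frame = base frame: x ahead of the robot, y to its left, z up, the work surface at z = 0. Lengths are in m, angles in rad, forces in N, time in s.
With the tool pointing down it reaches from about 0.425 to 0.95 m from the base axis. Payload 4.7 kg.
Tool frame: the origin (TCP) lies midway between the tips of the shut fingers; the grasp point (between the pads) lies 19 mm behind it; z points along the fingers, y is the line along which they close (so a half turn about z gives the same grasp; the last joint's range is limited). The gripper opens to 87 mm and grips with 3 to 60 N. Pads are 19 mm wide; open, the fingers measure 117 mm over their backs; the gripper's body (75 mm by 190 mm) begins 51 mm behind the grasp point.
Start: joints at [-1.303, 0.469, -0.049, 1.532, 0.024, 1.141, -0.082], TCP at [0.197, 0.646, 0.223] pointing down, gripper open.
Joint ranges: [-2.59, 2.59], [-0.33, 1.99], [-1.39, 1.29], [0.1, 2.45], [-1.04, 4.18], [0.21, 1.99], [-2.66, 2.66]. Speed limits (rad/s): [2.57, 2.57, 3.14, 3.14, 3.14, 3.14, 3.14].

### API

Orientations are given as a rotation vector (axis times angle).
In Python, from plant import sensors, viewer, workorder gives the robot as it stands.
- The arm moves only by the shell command python3 -m crank 'ROWS' [FORCE]. ROWS is JSON, one flat list of numbers, 7 for each row, row after row: the shift along the tool's x, y, z in cm, then the turn, a rotation vector about the tool's x, y, z in degrees, then the finger opening in cm, from 0 to 8.7. A call has 1 to 5 rows; each row shifts and turns the commanded pose from where the row before left it, along the tool's axes as they then stand; what a row does not reach is not made up. A row lasts 1/12 s, in which the tool goes at most 41.7 mm and 7.16 degrees, less where a joint would pass 70% of its speed; a pose out of reach is approached as far as the arm can. A call is refused whole if a number of a shift passes 4.17 or a number of a turn 7.16, either way. A call with a gripper value outside its range is refused whole. The fingers move at their own pace and stop on an object; FORCE is the grip in N (left out, the last holds). Time passes only in rows, so rows that do not move let the fingers close. It gives the time, the measured TCP pose, the force, the opening and the grip force at its end, in the units of the state.
- sensors.get_obs(): the state, without advancing time (a new reading comes with each control period).
- viewer.snapshot(name): name is "scene" or "top" or "wrist"; returns (picture, depth): 384x512x3 uint8, red, green, blue; 384x512 float32, m along the optical axis (not along the pixel's ray), 0 where there is no reading.
- viewer.camera_info(name): a dict with "K" (3x3 intrinsics, pixels), "k1" (the pictures are not rectified: a ray, as slopes to the right and down, at radius r is drawn at 1 + k1 r^2 times it, then the intrinsics apply), "R" (3x3) and "t" (3): a world point X has camera coordinates R X + t; the wrist camera has in their place "T_tool_cam" (4x4, takes a point from camera to tool coordinates, whose origin is the TCP and whose axes are the flange's). Camera axes: x right, y down, z forward; pixel columns grow to the right and rows downward; lengths in m; the calibration is good to about 2 mm. A picture is of the moment at which its call begins: read the wrist's pose just before it. camera_info takes no time and is no camera call.
- workorder.job_done(): hands the job in; it is judged then, once.
The state is a dict: "time_s": time; "joint_positions": joint angles; "qvel": joint speeds; "joint_torque": joint torques, N m; "eef_pos": TCP position; "tcp_rot": TCP orientation; "wrist_force": force on the tool from outside, world axes, zero at the start; "moment": the same for the moment, N m; "width": finger opening in m; "grip_force": force on a finger pad.
Only numpy, scipy, OpenCV 4.12 (cv2) and the standard library are available. Lean on these libraries where they do the work, as an engineer would, in place of code of your own. Each camera call takes 0.05 s, during which the arm holds its last target. There are 200 camera calls.

## Working session

There is one attempt and no reset: what is moved stays moved. The work goes in short steps, Python scripts to look and compute and a shell command to move; the robot and the scene stay as the last step left them, time stands still between calls to the robot, and variables do not carry over. Pictures are saved under pics/ and viewed, at most 12 in all, crops included, and the job is handed in when it is done.

```bash
ls; mkdir -p pics; python3 - <<'E'
from plant import sensors, viewer
import cv2,numpy as np
o=sensors.get_obs(); print({k:np.round(v,3).tolist() for k,v in o.items()})
for n in("scene","top"):
    p,d=viewer.snapshot(n); np.savez(f"pics/{n}0.npz",p=p,d=d); cv2.imwrite(f"pics/{n}0.png",p[:,:,::-1])
    c=viewer.camera_info(n); print(n,{k:np.round(v,3).tolist() for k,v in c.items()})
print({k:np.round(v,4).tolist() for k,v in viewer.camera_info("wrist").items()})
E
```

```text
pics
{'time_s': 0.0, 'joint_positions': [-1.303, 0.469, -0.049, 1.534, 0.024, 1.141, -0.082], 'qvel': [0.001, -0.003, -0.0, 0.003, -0.001, -0.001, 0.0], 'joint_torque': [0.0, -50.797, -0.08, -23.616, -0.061, 0.038, 0.0], 'eef_pos': [0.197, 0.645, 0.222], 'tcp_rot': [-0.464, -3.107, 0.003], 'wrist_force': [-0.066, -0.269, 0.287], 'moment': [0.052, -0.018, 0.007], 'grip_force': 0.0, 'width': 0.087}
scene {'K': [[397.882, 0.0, 255.637], [0.0, 397.882, 188.48], [0.0, 0.0, 1.0]], 'k1': 0.021, 'R': [[0.874, 0.487, -0.001], [0.277, -0.498, -0.822], [-0.4, 0.718, -0.57]], 't': [-0.555, -0.052, 1.435]}
top {'K': [[440.224, 0.0, 252.438], [0.0, 440.224, 189.0], [0.0, 0.0, 1.0]], 'k1': -0.001, 'R': [[-0.024, -1.0, -0.004], [-0.995, 0.025, -0.1], [0.1, 0.002, -0.995]], 't': [0.005, 0.638, 1.33]}
{'K': [[271.6172, 0.0, 251.3843], [0.0, 271.6172, 189.5205], [0.0, 0.0, 1.0]], 'k1': -0.0595, 'T_tool_cam': [[0.0003, -0.9623, -0.2721, 0.0749], [1.0, 0.0003, -0.0002, -0.0017], [0.0003, -0.2721, 0.9623, -0.1619], [0.0, 0.0, 0.0, 1.0]]}
```

View pics/scene0.png

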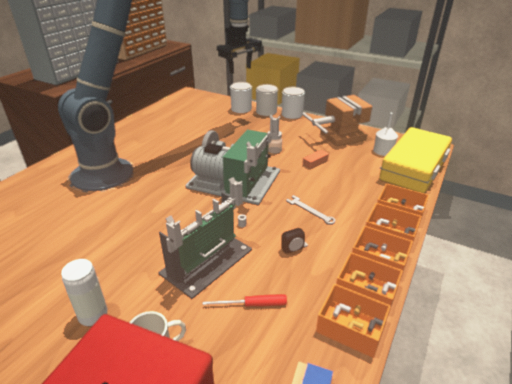

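View pics/top0.png

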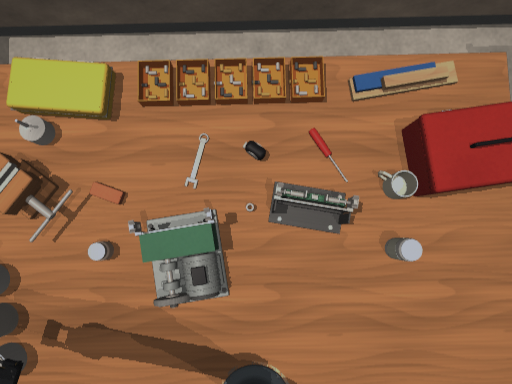

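The scene view shows the rack with the guard at about (205,240) and the polisher at about (235,165). In the top view the rack is at about (312,205) and the polisher at about (180,255). Next I'll enlarge both and check depth.

```bash
cat > h.py <<'E'
import numpy as np,cv2
from plant import sensors,viewer
from scipy.spatial.transform import Rotation as Ro
def cloud(n,p=None,d=None,o=None):
    if p is None:
        o=sensors.get_obs(); p,d=viewer.snapshot(n)
    c=viewer.camera_info(n); K=np.array(c["K"]); k=c["k1"]
    v,u=np.mgrid[:384,:512]; x=(u-K[0,2])/K[0,0]; y=(v-K[1,2])/K[1,1]
    rd=np.hypot(x,y); r=rd.copy()
    for _ in range(8): r=rd/(1+k*r*r)
    s=np.where(rd>0,r/np.maximum(rd,1e-9),1); 
    P=np.stack([x*s*d,y*s*d,d],-1)
    if n=="wrist":
        T=np.array(c["T_tool_cam"]); P=P@T[:3,:3].T+T[:3,3]
        P=P@Ro.from_rotvec(o["tcp_rot"]).as_matrix().T+o["eef_pos"]
    else: P=(P-np.array(c["t"]))@np.array(c["R"])
    P[d==0]=np.nan
    return p,P
E
python3 - <<'E'
from h import *
a=np.load("pics/scene0.npz");b=np.load("pics/top0.npz")
f=lambda im,x,y,w,h,W,H:cv2.resize(im[y:y+h,x:x+w,::-1],(W,H),interpolation=cv2.INTER_CUBIC)
A=f(a["p"],150,190,110,110,400,400);B=f(a["p"],180,110,110,110,400,400)
cv2.imwrite("pics/c1.png",np.hstack([A,B]))
A=f(b["p"],260,170,110,70,400,255);B=f(b["p"],125,200,110,110,400,400)
C=np.zeros((400,400,3),np.uint8);C[:255]=A
cv2.imwrite("pics/c2.png",np.hstack([C,B]))
for n,z in(("scene",a),("top",b)):
    p,P=cloud(n,z["p"],z["d"]); np.save(f"pics/{n}P.npy",P)
    q=P.reshape(-1,3)
    for nm,(y0,y1) in {"rack":(-.3,.0),"pol":(.05,.4)}.items():
        m=(q[:,2]>.185)&(q[:,2]<.245)&(q[:,1]>y0)&(q[:,1]<y1)&(q[:,0]>.3)&(q[:,0]<.6)
        r=q[m]; print(n,nm,len(r))
        if len(r): print(np.round(r[np.argsort(r[:,1])][::max(1,len(r)//25)],3).tolist())
E
```

```text
scene rack 242
[[0.588, -0.295, 0.207], [0.593, -0.293, 0.212], [0.595, -0.293, 0.209], [0.583, -0.292, 0.189], [0.58, -0.292, 0.19], [0.579, -0.291, 0.207], [0.573, -0.291, 0.19], [0.595, -0.29, 0.204], [0.573, -0.29, 0.209], [0.576, -0.289, 0.199], [0.568, -0.289, 0.204], [0.596, -0.287, 0.208], [0.595, -0.287, 0.187], [0.595, -0.286, 0.193], [0.577, -0.285, 0.21], [0.595, -0.284, 0.206], [0.592, -0.283, 0.209], [0.599, -0.282, 0.22], [0.573, -0.281, 0.217], [0.599, -0.28, 0.19], [0.574, -0.28, 0.217], [0.598, -0.278, 0.222], [0.577, -0.277, 0.216], [0.573, -0.275, 0.216], [0.57, -0.27, 0.22], [0.589, -0.211, 0.192], [0.593, -0.21, 0.187]]
scene pol 191
[[0.554, 0.1, 0.206], [0.55, 0.101, 0.198], [0.556, 0.102, 0.192], [0.562, 0.103, 0.201], [0.555, 0.103, 0.188], [0.572, 0.104, 0.203], [0.548, 0.105, 0.209], [0.574, 0.106, 0.199], [0.574, 0.107, 0.218], [0.573, 0.108, 0.191], [0.545, 0.109, 0.216], [0.55, 0.112, 0.206], [0.563, 0.114, 0.205], [0.569, 0.115, 0.206], [0.571, 0.118, 0.189], [0.562, 0.122, 0.205], [0.521, 0.304, 0.212], [0.524, 0.305, 0.191], [0.519, 0.306, 0.218], [0
[... 828 characters left out ...]
198], [0.597, -0.21, 0.197], [0.598, -0.209, 0.186], [0.592, -0.208, 0.192]]
top pol 184
[[0.548, 0.1, 0.197], [0.559, 0.102, 0.204], [0.542, 0.103, 0.216], [0.564, 0.104, 0.208], [0.542, 0.106, 0.218], [0.556, 0.107, 0.205], [0.543, 0.109, 0.212], [0.556, 0.11, 0.204], [0.569, 0.112, 0.209], [0.572, 0.113, 0.218], [0.564, 0.115, 0.206], [0.543, 0.117, 0.216], [0.572, 0.12, 0.211], [0.518, 0.304, 0.2], [0.542, 0.307, 0.202], [0.539, 0.307, 0.21], [0.542, 0.309, 0.212], [0.526, 0.31, 0.198], [0.534, 0.311, 0.205], [0.518, 0.312, 0.211], [0.513, 0.313, 0.217], [0.54, 0.315, 0.21], [0.545, 0.317, 0.215], [0.521, 0.318, 0.211], [0.529, 0.319, 0.204], [0.545, 0.321, 0.216], [0.537, 0.324, 0.207]]
```

View pics/c1.png

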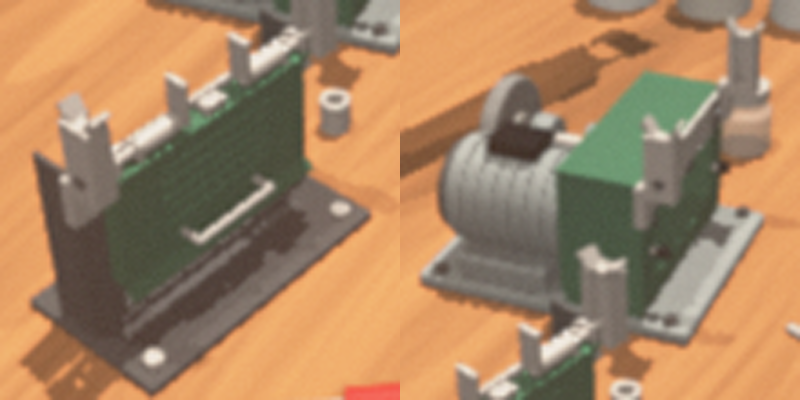

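View pics/c2.png

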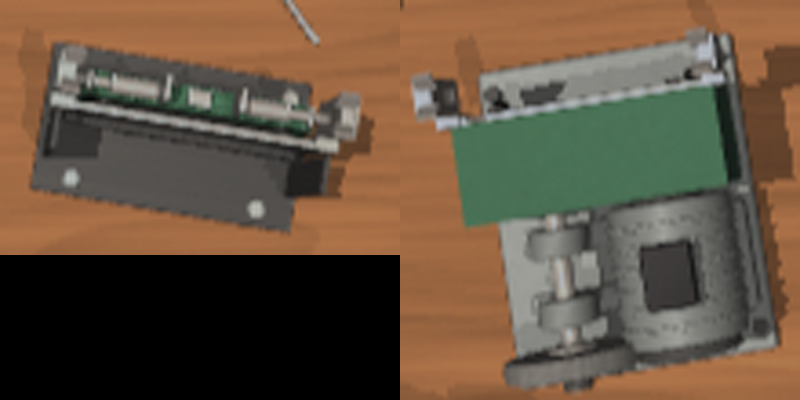

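The crops show the rack and polisher both opening towards +x, away from the robot. The tabs stand at (178,95) and (240,58) in crop 1. Cheek clusters give polisher middle ≈ (.545,.212) yaw +7.5°, rack middle ≈ (.60,-.18) yaw −10°. I'll move the wrist camera over the rack.

```bash
cat >> h.py <<'E'
def togo(pos,yaw):
    """tool-frame shift (cm) and turn (deg) to reach pos with tool down, tool y along the hinge at yaw (deg)"""
    o=sensors.get_obs(); R=Ro.from_rotvec(o["tcp_rot"]); p=np.array(pos)-o["eef_pos"]
    c,s=np.cos(np.radians(yaw)),np.sin(np.radians(yaw))
    G=Ro.from_matrix(np.array([[-c,-s,0],[-s,c,0],[0,0,-1]]).T.T)
    print("t",round(o["time_s"],2),"pos",np.round(o["eef_pos"],4),"F",np.round(o["wrist_force"],1),"M",np.round(o["moment"],2),"w",round(o["width"],4),"g",round(o["grip_force"],1))
    print("shift cm",np.round(R.inv().apply(p)*100,2),"turn deg",np.round(np.degrees((R.inv()*G).as_rotvec()),2))
E
python3 -m crank '[-2,-2.1,-2.8,0,0,-1.4,8.7, -2,-2.1,-2.8,0,0,-1.4,8.7, -2,-2.1,-2.8,0,0,-1.4,8.7, -2,-2.1,-2.8,0,0,-1.4,8.7, -2.8,-2.9,0,0,0,-1.4,8.7]'
python3 -c "
from h import *
togo([.60,-.18,.33],-10)"
```

```text
time_s: 0.52
eef_pos: [0.2745, 0.5125, 0.3403]
tcp_rot: [0.266, 3.128, 0.017]
wrist_force: [0.8, 2.0, 1.0]
width: 0.0872
grip_force: 0.0
t 0.52 pos [0.2745 0.5125 0.3403] F [0.8 2.  1. ] M [ 0.07 -0.06  0.  ] w 0.0872 g 0.0
shift cm [-43.78 -62.76   0.41] turn deg [0.61 0.07 0.28]
```

```bash

python3 -m crank '[-2.3,-3.3,0,0,0,0,8.7, -2.3,-3.3,0,0,0,0,8.7, -2.3,-3.3,0,0,0,0,8.7, -2.3,-3.3,0,0,0,0,8.7, -2.3,-3.3,0,0,0,0,8.7]' >/dev/null
python3 -m crank '[-2.3,-3.3,0,0,0,0,8.7, -2.3,-3.3,0,0,0,0,8.7, -2.3,-3.3,0,0,0,0,8.7, -2.3,-3.3,0,0,0,0,8.7, -2.3,-3.3,0,0,0,0,8.7]' >/dev/null
python3 -m crank '[-2.3,-3.3,0,0,0,0,8.7, -2.3,-3.3,0,0,0,0,8.7, -2.3,-3.3,0,0,0,0,8.7, -2.3,-3.3,0,0,0,0,8.7, -2.3,-3.3,0,0,0,0,8.7]' >/dev/null
python3 -c "
from h import *
togo([.60,-.18,.33],-10)"
```

```text
t 1.77 pos [ 0.5287 -0.0394  0.3344] F [0.2 0.  0.2] M [ 0.01 -0.04  0.04] w 0.0871 g 0.0
shift cm [ -9.46 -12.61   0.44] turn deg [ 0.02 -0.01  0.01]
```

```bash

python3 -m crank '[-2.3,-3,0,0,0,0,8.7, -2.3,-3,0,0,0,0,8.7, -2.3,-3,0,0,0,0,8.7, -1.3,-1.8,0.3,0,0,0,8.7, 0,0,0,0,0,0,8.7]' >/dev/null
python3 -m crank '[0,0,0,0,0,0,8.7, 0,0,0,0,0,0,8.7]' >/dev/null
python3 - <<'E'
from h import *
togo([.60,-.18,.33],-10)
o=sensors.get_obs(); p,d=viewer.snapshot("wrist")
np.savez("pics/w1.npz",p=p,d=d); p,P=cloud("wrist",p,d,o); np.save("pics/w1P.npy",P)
cv2.imwrite("pics/w1.png",cv2.resize(p[:,:,::-1],(800,600)))
q=P.reshape(-1,3)
for z0,z1 in((.178,.205),(.205,.235)):
    m=(q[:,2]>z0)&(q[:,2]<z1)&(abs(q[:,1]+.18)<.15)&(abs(q[:,0]-.6)<.1)
    n,l,st,c=cv2.connectedComponentsWithStats(m.reshape(384,512).astype(np.uint8))
    for i in range(1,n):
        if st[i,4]>25: r=P[l==i]; print(z0,st[i],np.round(r.mean(0),4),np.round(r.min(0),4),np.round(r.max(0),4))
E
```

```text
t 2.35 pos [ 0.5903 -0.157   0.331 ] F [-0.7  0.8  0.1] M [ 0.05 -0.02 -0.03] w 0.0869 g 0.0
shift cm [-1.36 -2.1   0.09] turn deg [ 0.06 -0.08  0.05]
0.178 [131 178  25  29 287] [ 0.578  -0.2797  0.1922] [ 0.565  -0.2926  0.1781] [ 0.5952 -0.2736  0.205 ]
0.178 [309 181  22  28 227] [ 0.614  -0.0865  0.1924] [ 0.6043 -0.0946  0.1783] [ 0.6307 -0.0714  0.2048]
0.178 [203 183   8  20 120] [ 0.5936 -0.2114  0.1934] [ 0.5854 -0.2158  0.1786] [ 0.604  -0.2085  0.2   ]
0.178 [254 184   4  19  76] [ 0.6033 -0.1561  0.1961] [ 0.5963 -0.1596  0.1805] [ 0.6137 -0.153   0.1997]
0.205 [126 183  22  31 500] [ 0.5814 -0.2846  0.213 ] [ 0.5625 -0.2964  0.205 ] [ 0.5983 -0.2738  0.2213]
0.205 [314 186  19  31 437] [ 0.6203 -0.0845  0.2131] [ 0.6018 -0.095   0.2053] [ 0.6357 -0.0739  0.2211]
```

View pics/w1.png

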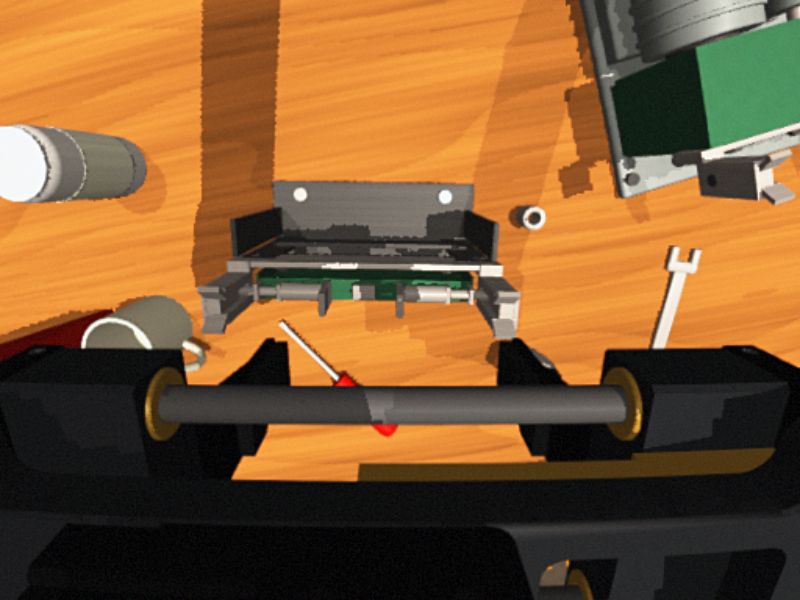

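Wrist view: the tabs are at about (322,300) and (400,297), the cheek tops at (215,300) and (505,300), and the socket clear at (533,216). Tab middle ≈ (.5995,-.184). I'll descend to just above and look again.

```bash

python3 -m crank '[-0.5,-1.3,0,0,0,0.4,8.7, -0.6,-1.3,1.5,0,0,0,8.7, 0,0,3,0,0,0,8.7, 0,0,3,0,0,0,8.7, 0,0,2,0,0,0,8.7]' >/dev/null
python3 -m crank '[0,0,0,0,0,0,8.7, 0,0,0,0,0,0,8.7]' >/dev/null
cat > look.py <<'E'
from h import *
import sys
def look(z0,z1,name,cx,cy,minn=25):
    o=sensors.get_obs(); p,d=viewer.snapshot("wrist"); p,P=cloud("wrist",p,d,o)
    cv2.imwrite(f"pics/{name}.png",p[:,:,::-1]); q=P.reshape(-1,3)
    m=(q[:,2]>z0)&(q[:,2]<z1)&(abs(q[:,1]-cy)<.15)&(abs(q[:,0]-cx)<.06)
    n,l,st,c=cv2.connectedComponentsWithStats(m.reshape(384,512).astype(np.uint8))
    R=Ro.from_rotvec(o["tcp_rot"]).as_matrix()
    for i in range(1,n):
        if st[i,4]>minn:
            r=P[l==i]; t=(r-o["eef_pos"])@R*1000
            print(st[i],np.round(r.mean(0),4),"tool mm lo/hi",np.round(np.percentile(t,3,axis=0),1),np.round(np.percentile(t,97,axis=0),1))
    return P
E
python3 - <<'E'
from look import *
togo([.5995,-.184,.235],-10.5)
look(.190,.206,"w2",.6,-.184); print()
look(.208,.226,"w2b",.6,-.184)
E
```

```text
t 2.98 pos [ 0.5965 -0.1854  0.2363] F [ 0.1 -0.5  0.6] M [ 0.   -0.02 -0.03] w 0.0869 g 0.0
shift cm [-0.27  0.19  0.13] turn deg [ 0.   -0.07  0.14]
[110 195  33  38 437] [ 0.5778 -0.2802  0.1983] tool mm lo/hi [ -14.3 -108.6   30.7] [ 11.7 -92.1  45.7]
[367 198  36  39 473] [ 0.6151 -0.0877  0.1982] tool mm lo/hi [-16.2  94.8  30.7] [  9.6 111.6  45.6]
[217 202   7  25 166] [ 0.5938 -0.2119  0.1973] tool mm lo/hi [-11.5 -29.   36.9] [  5.6 -24.4  44.4]
[287 203   9  25 180] [ 0.6046 -0.1567  0.1971] tool mm lo/hi [-12.2  27.6  36.9] [ 5.1 32.4 45.8]

[104 200  32  44 720] [ 0.5803 -0.2832  0.2138] tool mm lo/hi [ -16.1 -109.    17.6] [ 15.1 -91.9  29.6]
[380 203  29  21 389] [ 0.6098 -0.083   0.214 ] tool mm lo/hi [-4.3 95.8 17.2] [ 13.8 112.7  29.6]
[376 224  11  22 135] [ 0.6272 -0.0924  0.2128] tool mm lo/hi [-18.6  95.3  18.2] [ -8.2 101.3  29.6]
```

View pics/w2.png

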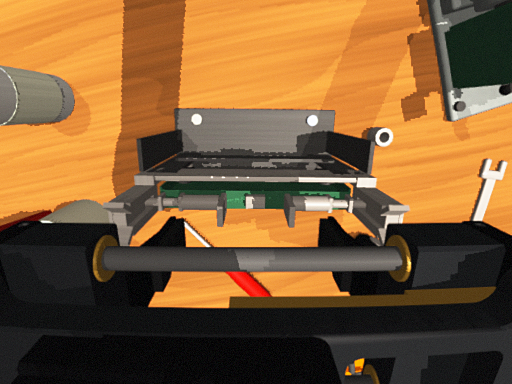

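The tabs at (221,210) and (291,210) sit nearly between the fingers. In the tool frame they are 1.6 mm towards +y and 3.2 mm towards −x, with about 0.7° of turn left. Descending.

```bash

python3 -m crank '[-0.31,0.16,0,0,0,0.7,8.7, 0,0,2,0,0,0,8.7, 0,0,2,0,0,0,8.7, 0,0,1.4,0,0,0,8.7, 0,0,0.5,0,0,0,8.7]' 30 >/dev/null
python3 -m crank '[0,0,0,0,0,0,8.7, 0,0,0,0,0,0,8.7]'
python3 - <<'E'
from look import *
togo([.5995,-.184,.177],-11)
look(.190,.206,"w3",.6,-.184); print()
look(.208,.226,"w3b",.6,-.184)
E
```

```text
time_s: 3.67
eef_pos: [0.601, -0.185, 0.1788]
tcp_rot: [0.304, 3.125, -0.0]
wrist_force: [-0.5, 0.0, -0.5]
width: 0.0872
grip_force: 0.0
t 3.67 pos [ 0.601  -0.185   0.1788] F [-0.5  0.  -0.5] M [0.02 0.04 0.04] w 0.0872 g 0.0
shift cm [0.16 0.07 0.18] turn deg [-0.    0.12 -0.11]
[408 217  38   6 187] [ 0.6058 -0.0823  0.1941] tool mm lo/hi [ 13.1  93.7 -19.5] [ 15.5 111.4 -11.6]
[ 65 218  36   5 157] [ 0.5671 -0.2821  0.1935] tool mm lo/hi [  12.9 -111.3  -18.4] [ 15.1 -93.6 -11.4]
[155 223  26  24 331] [ 0.5835 -0.2304  0.1981] tool mm lo/hi [ -0.3 -53.5 -26.7] [ 11.8 -45.2 -11.7]
[322 223  27  24 360] [ 0.6012 -0.1398  0.1982] tool mm lo/hi [ -0.2  41.3 -26.7] [ 11.8  50.3 -11.6]
[201 226  12  21 203] [ 0.59   -0.211   0.1966] tool mm lo/hi [ -0.  -30.4 -20.7] [  9.6 -25.7 -11.6]
[297 226  12  21 213] [ 0.6007 -0.1561  0.1965] tool mm lo/hi [  0.2  26.3 -20.5] [  9.9  31.1 -11.8]

[139 236  32  11 228] [ 0.5806 -0.233   0.2135] tool mm lo/hi [  8.1 -56.9 -40.1] [ 12.1 -45.5 -29.4]
[332 236  32  11 222] [ 0.5996 -0.1363  0.2136] tool mm lo/hi [  7.9  42.1 -40.2] [ 12.2  53.3 -29.5]
[162 271  10  17 101] [ 0.5975 -0.2305  0.2211] tool mm lo/hi [ -9.2 -45.6 -46.6] [ -0.4 -44.7 -33.9]
[332 271   9  18 103] [ 0.6144 -0.145   0.2211] tool mm lo/hi [ -8.8  41.7 -46.5] [ -0.4  42.4 -34.9]
```

Seen against the fingers by the same camera, the tabs sit 2.2 mm to +y. I'll correct that and squeeze.

```bash

python3 -m crank '[-0.05,0.22,0.15,0,0,0,8.7, 0,0,0,0,0,0,8.7, 0,0,0,0,0,0,6.5, 0,0,0,0,0,0,6.5, 0,0,0,0,0,0,6.5]' 30
python3 -m crank '[0,0,0,0,0,0,5, 0,0,0,0,0,0,4, 0,0,0,0,0,0,3.3, 0,0,0,0,0,0,3.3, 0,0,0,0,0,0,3.3]' 30
python3 - <<'E'
from look import *
togo([.5995,-.184,.177],-11)
look(.190,.204,"w4",.6,-.184)
E
```

```text
time_s: 4.18
eef_pos: [0.601, -0.1827, 0.1761]
tcp_rot: [0.304, 3.127, 0.0]
wrist_force: [0.6, 0.2, -0.1]
width: 0.0746
grip_force: 0.0
time_s: 4.6
eef_pos: [0.6009, -0.1825, 0.1757]
tcp_rot: [-0.304, -3.126, -0.0]
wrist_force: [0.3, 0.6, -3.4]
width: 0.0416
grip_force: 8.7
t 4.6 pos [ 0.6009 -0.1825  0.1757] F [ 0.3  0.6 -3.4] M [ 0.02 -0.15  0.01] w 0.0416 g 8.7
shift cm [ 0.1  -0.18 -0.13] turn deg [ 0.02 -0.02 -0.1 ]
[407 219  45  17 388] [ 0.6061 -0.083   0.1971] tool mm lo/hi [ 11.3  91.3 -27.8] [ 15.  109.3 -14.8]
[ 51 220  44  16 389] [ 0.5679 -0.2808  0.1972] tool mm lo/hi [  10.6 -113.3  -27.8] [ 14.4 -95.8 -14.7]
[194 225  32  22 393] [ 0.588  -0.2041  0.1973] tool mm lo/hi [  2.5 -31.3 -27.5] [ 11.8 -17.6 -14.9]
[278 225  32  22 399] [ 0.5964 -0.1608  0.1972] tool mm lo/hi [  2.3  14.4 -27.6] [ 11.8  28.  -14.5]
```

```bash

python3 -m crank '[0,0,0,0,0,0,3.2, 0,0,0,0,0,0,3.2, 0,0,0,0,0,0,3.2, 0,0,0,0,0,0,3.2]' 30
python3 -m crank '[0,0,-0.2,0,0,0,3.2, 0,0,-0.3,0,0,0,3.2, 0,0,-0.3,0,0,0,3.2, 0,0,0,0,0,0,3.2]' 30
python3 - <<'E'
from look import *
togo([.5995,-.184,.177],-11)
look(.160,.172,"w5",.6,-.184)
E
```

```text
time_s: 4.98
eef_pos: [0.6008, -0.1825, 0.1756]
tcp_rot: [-0.304, -3.126, -0.0]
wrist_force: [1.2, 0.1, -4.1]
width: 0.0345
grip_force: 30.0
time_s: 5.32
eef_pos: [0.6012, -0.1829, 0.1849]
tcp_rot: [0.304, 3.126, -0.0]
wrist_force: [1.0, -0.9, -4.4]
width: 0.0342
grip_force: 30.0
t 5.32 pos [ 0.6012 -0.1829  0.1849] F [ 1.  -0.9 -4.4] M [-0.03 -0.02 -0.01] w 0.0342 g 30.0
shift cm [ 0.15 -0.15  0.79] turn deg [ 0.    0.05 -0.11]
[378 199  34  24 302] [ 0.61   -0.0856  0.165 ] tool mm lo/hi [-1.4 91.8 13.4] [ 15.1 108.6  24.6]
[ 91 200  35  23 306] [ 0.5725 -0.28    0.1649] tool mm lo/hi [  -2.2 -112.5   13.5] [ 14.6 -95.4  24.8]
[ 128  202  248   30 2406] [ 0.5943 -0.1823  0.1655] tool mm lo/hi [ -2.4 -85.9  14.1] [10.3 82.5 22. ]
```

Squeezed to the stop and lifted free (about 4.2 N carried). Now straight up out of the rack.

```bash

python3 -m crank '[0,0,-1.5,0,0,0,3.2, 0,0,-2,0,0,0,3.2, 0,0,-2.5,0,0,0,3.2, 0,0,-3,0,0,0,3.2, 0,0,-3,0,0,0,3.2]' 30
python3 -m crank '[0,0,-3,0,0,0,3.2, 0,0,-2.5,0,0,0,3.2, 0,0,-1,0,0,0,3.2]' 30
python3 -c "
from h import *
togo([.5545,.207,.37],7.5)"
```

```text
time_s: 5.78
eef_pos: [0.6001, -0.1825, 0.3047]
tcp_rot: [-0.304, -3.125, -0.0]
wrist_force: [-0.4, -0.8, -3.3]
width: 0.0346
grip_force: 30.0
time_s: 6.03
eef_pos: [0.6019, -0.1836, 0.3733]
tcp_rot: [0.304, 3.121, -0.001]
wrist_force: [0.9, -0.8, -2.5]
width: 0.0344
grip_force: 30.0
t 6.03 pos [ 0.6019 -0.1836  0.3733] F [ 0.9 -0.8 -2.5] M [-0.06 -0.06 -0.  ] w 0.0344 g 30.0
shift cm [12.19 37.41  0.25] turn deg [ -0.06   0.35 -18.63]
```

```bash

python3 -m crank '[0.3,2,0,0,0,-1,3.2, 0.5,3.3,0,0,0,-1.7,3.2, 0.5,3.3,0,0,0,-1.7,3.2, 0.5,3.3,0,0,0,-1.7,3.2, 0.5,3.3,0,0,0,-1.7,3.2]' 30 >/dev/null
python3 -m crank '[0.5,3.3,0,0,0,-1.7,3.2, 0.5,3.3,0,0,0,-1.7,3.2, 0.5,3.3,0,0,0,-1.7,3.2, 0.5,3.3,0,0,0,-1.7,3.2, 0.5,3.3,0,0,0,-1.7,3.2]' 30 >/dev/null
python3 -m crank '[0.5,3.3,0,0,0,-1.4,3.2, 0.5,2,0,0,0,-1,3.2, 0,1,0,0,0,0,3.2, 0,0,0,0,0,0,3.2, 0,0,0,0,0,0,3.2]' 30
python3 - <<'E'
from look import *
togo([.5545,.207,.37],7.5)
P=look(.17,.24,"w6",.5545,.207)
E
```

```text
time_s: 7.28
eef_pos: [0.5577, 0.1961, 0.3682]
tcp_rot: [0.207, -3.134, 0.003]
wrist_force: [0.1, -1.7, -3.3]
width: 0.0343
grip_force: 30.0
t 7.28 pos [0.5577 0.1961 0.3682] F [ 0.1 -1.7 -3.3] M [-0.06  0.03  0.07] w 0.0343 g 30.0
shift cm [ 0.18  1.12 -0.18] turn deg [-0.11 -0.06  0.04]
[335 151  27  31 628] [0.5279 0.3107 0.2016] tool mm lo/hi [ -1.2 111.1 151.4] [ 30.  128.5 195.2]
[174 152  23  31 560] [0.5561 0.1117 0.2026] tool mm lo/hi [ -2.7 -93.6 151.8] [ 28.5 -76.1 196.5]
```

View pics/w6.png

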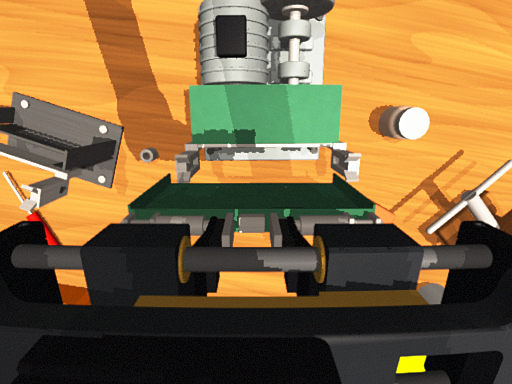

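The polisher cheeks are at about (187,166) and (348,166) with the held guard in front at row 195. In the tool frame the cheek middle is +19.4 mm in y (bias corrected), about +13 mm in x, with −0.4° of turn. I'll move there and measure again, including cheek-top height.

```bash

python3 -m crank '[0.6,1,0,0,0,-0.4,3.2, 0.7,0.93,0,0,0,0,3.2, 0,0,0,0,0,0,3.2, 0,0,0,0,0,0,3.2, 0,0,0,0,0,0,3.2]' 30 
python3 - <<'E'
from look import *
togo([.5445,.212,.37],7.5)
P=look(.17,.25,"w7",.54,.21); print()
a=np.load("pics/w1P.npy")
for nm,Q,cs in(("rack",a,((.5814,-.2846),(.6203,-.0845))),("pol",P,((.556,.112),(.528,.3107)))):
  for c in cs:
    q=Q.reshape(-1,3); m=(np.hypot(q[:,0]-c[0],q[:,1]-c[1])<.03)&(q[:,2]>.12)&(q[:,2]<.26)
    print(nm,c,np.round(np.percentile(q[m,2],[50,80,90,95,98,100]),4))
    t=np.percentile(q[m,2],97); k=q[m]; k=k[k[:,2]>t-.012]; print(np.round([k.mean(0),k.min(0),k.max(0)],4).tolist(),len(k))
E
```

```text
time_s: 7.75
eef_pos: [0.5422, 0.2144, 0.3692]
tcp_rot: [-0.219, 3.133, -0.0]
wrist_force: [0.5, -0.4, -3.6]
width: 0.0347
grip_force: 30.0
t 7.75 pos [0.5422 0.2144 0.3692] F [ 0.5 -0.4 -3.6] M [-0.01 -0.02  0.  ] w 0.0347 g 30.0
shift cm [-0.2  -0.27 -0.08] turn deg [-0.02  0.03  0.5 ]
[159 161  26  23 369] [0.5504 0.1132 0.1997] tool mm lo/hi [  -9.  -113.1  120.5] [ 16.3 -85.8 196. ]
[320 161  23  23 356] [0.5226 0.3089 0.1996] tool mm lo/hi [ -9.2  85.2 121.4] [ 17.5 107.6 196.3]
[186 183  57   1  57] [0.5449 0.1728 0.2489] tool mm lo/hi [  2.8 -70.1 119.5] [  3.3 -13.3 121.4]

rack (0.5814, -0.2846) [0.1793 0.2094 0.2167 0.219  0.2197 0.2213]
[[0.5815, -0.2848, 0.2136], [0.5625, -0.2963, 0.2075], [0.5983, -0.2738, 0.2213]] 455
rack (0.6203, -0.0845) [0.1769 0.2097 0.2169 0.2191 0.2199 0.2211]
[[0.6204, -0.0844, 0.2136], [0.6018, -0.095, 0.2076], [0.6357, -0.0742, 0.2211]] 402
pol (0.556, 0.112) [0.1786 0.2104 0.2488 0.2541 0.2573 0.2599]
[[0.548, 0.1291, 0.2536], [0.5403, 0.1223, 0.2469], [0.552, 0.1405, 0.2599]] 90
pol (0.528, 0.3107) [0.1796 0.214  0.2501 0.2549 0.2581 0.26  ]
[[0.5247, 0.2933, 0.2541], [0.5156, 0.2812, 0.2473], [0.5296, 0.2987, 0.26]] 95
```

```bash

python3 - <<'E'
from look import *
for n in("scene","top"):
  Q=np.load(f"pics/{n}P.npy").reshape(-1,3)
  for nm,c in(("rackR",(.5814,-.2846)),("rackL",(.6203,-.0845)),("polR",(.556,.112)),("polL",(.528,.3107))):
    m=(np.hypot(Q[:,0]-c[0],Q[:,1]-c[1])<.03)&(Q[:,2]>.15)
    q=Q[m];t=np.percentile(q[:,2],95); k=q[q[:,2]>t-.008]
    print(n,nm,np.round(np.percentile(q[:,2],[80,90,95,100]),4),len(q),np.round(k.mean(0),4))
o=sensors.get_obs();R=Ro.from_rotvec(o["tcp_rot"]).as_matrix()
P=look(.205,.225,"w8",.54,.21,8)
# same 8 mm-band reference at rack
Q=np.load("pics/w1P.npy").reshape(-1,3)
E
```

```text
scene rackR [0.2098 0.2159 0.2192 0.2222] 427 [ 0.581  -0.2819  0.2172]
scene rackL [0.2085 0.2142 0.218  0.2226] 340 [ 0.6194 -0.0826  0.2159]
scene polR [0.2055 0.209  0.2152 0.2183] 224 [0.5554 0.1115 0.2132]
scene polL [0.2037 0.2086 0.215  0.2198] 192 [0.5293 0.312  0.2128]
top rackR [0.2125 0.2179 0.22   0.2245] 204 [ 0.582  -0.2841  0.2172]
top rackL [0.2146 0.2184 0.2196 0.2252] 164 [ 0.6178 -0.0831  0.2169]
top polR [0.2121 0.2161 0.2177 0.2206] 138 [0.5569 0.1113 0.2144]
top polL [0.2106 0.2152 0.2177 0.2206] 189 [0.5302 0.3131 0.2146]
[159 164  15  12 114] [0.5447 0.1095 0.2124] tool mm lo/hi [   4.7 -112.1  151.8] [ 17.7 -96.7 163.7]
[328 164  15  13 120] [0.5165 0.3105 0.2123] tool mm lo/hi [  3.6  91.1 152.1] [ 17.7 107.5 163.8]
[327 181   5   2   9] [0.5351 0.3088 0.2065] tool mm lo/hi [ -6.4  92.1 161.6] [ -5.1  97.2 163.6]
```

View pics/w8.png

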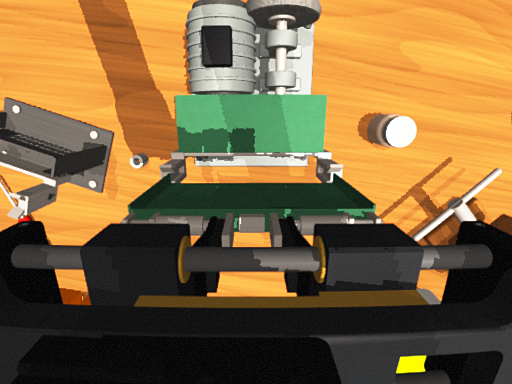

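Guard and cheeks line up in this view: cheeks at (173,172) and (328,172), guard at row 195. Comparing tops with the rack puts the polisher hinge near z ≈ .162. After a 0.7 mm correction I'll descend until the drawn pins are just above the cheek tops.

```bash

python3 -m crank '[-0.07,-0.07,1,0,0,0,3.2, 0,0,2.5,0,0,0,3.2, 0,0,2.5,0,0,0,3.2, 0,0,2.5,0,0,0,3.2, 0,0,2,0,0,0,3.2]' 30 
python3 -m crank '[0,0,1.5,0,0,0,3.2, 0,0,0.5,0,0,0,3.2, 0,0,0,0,0,0,3.2, 0,0,0,0,0,0,3.2, 0,0,0,0,0,0,3.2]' 30 
python3 - <<'E'
from look import *
togo([.5432,.2126,.243],8)
look(.2,.224,"w9",.543,.2126,15)
look(.224,.245,"w9b",.543,.2126,15)
E
```

```text
time_s: 8.27
eef_pos: [0.5421, 0.2134, 0.2613]
tcp_rot: [0.218, -3.132, 0.002]
wrist_force: [-0.7, -0.4, -3.6]
width: 0.0341
grip_force: 30.0
time_s: 8.68
eef_pos: [0.5439, 0.2143, 0.2453]
tcp_rot: [-0.218, 3.132, 0.002]
wrist_force: [1.4, -0.7, -3.8]
width: 0.0341
grip_force: 30.0
t 8.68 pos [0.5439 0.2143 0.2453] F [ 1.4 -0.7 -3.8] M [0.03 0.   0.05] w 0.0341 g 30.0
shift cm [ 0.09 -0.16  0.23] turn deg [ 0.05  0.14 -0.02]
[359 191  37  32 670] [0.5221 0.3098 0.209 ] tool mm lo/hi [-5.7 85.4 27.1] [ 18.2 109.1  44. ]
[105 192  41  31 749] [0.5505 0.1125 0.2089] tool mm lo/hi [  -6.1 -113.7   24.8] [ 18.1 -88.2  43.8]
[ 120  204  263   37 4439] [0.5382 0.2128 0.2314] tool mm lo/hi [ -3.4 -84.9   4.8] [10.3 82.  20.8]
```

View pics/w9.png

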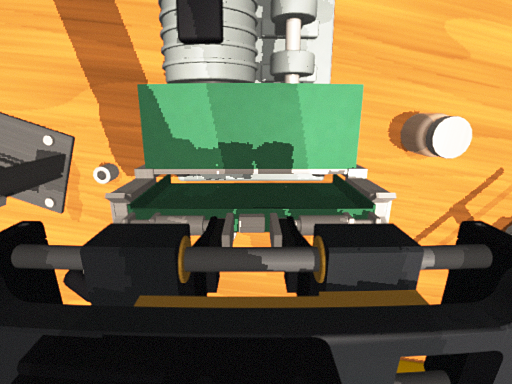

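Guard and cheeks are centred: cheek outer faces at −113.7 and +109.1 mm, which matches the camera bias. Now I'll let the pins out to about 97 mm (fingers 46 mm) above the flares and lower slowly.

```bash

python3 -m crank '[0,0,0,0,0,0,4.2, 0,0,0,0,0,0,4.6, 0,0,0,0,0,0,4.6, 0,0,0,0,0,0,4.6, 0,0,0,0,0,0,4.6]' 30 
python3 -m crank '[0,0,0.5,0,0,0,4.6, 0,0,0.4,0,0,0,4.6, 0,0,0.3,0,0,0,4.6, 0,0,0.3,0,0,0,4.6, 0,0,0,0,0,0,4.6]' 30
python3 -m crank '[0,0,0.3,0,0,0,4.6, 0,0,0.3,0,0,0,4.6, 0,0,0.3,0,0,0,4.6, 0,0,0,0,0,0,4.6]' 30
python3 -c "
from h import *
togo([.5432,.2126,.173],8)"
```

```text
time_s: 9.2
eef_pos: [0.5429, 0.2142, 0.2441]
tcp_rot: [-0.219, 3.134, 0.0]
wrist_force: [0.2, -0.6, -4.3]
width: 0.0456
grip_force: 7.7
time_s: 9.62
eef_pos: [0.5424, 0.214, 0.228]
tcp_rot: [0.219, -3.132, 0.001]
wrist_force: [0.0, -0.0, -4.0]
width: 0.0461
grip_force: 7.6
time_s: 9.95
eef_pos: [0.5425, 0.214, 0.2192]
tcp_rot: [0.219, -3.133, 0.001]
wrist_force: [-0.2, -0.0, -3.7]
width: 0.0462
grip_force: 7.6
t 9.95 pos [0.5425 0.214  0.2192] F [-0.2 -0.  -3.7] M [-0.    0.05 -0.01] w 0.0462 g 7.6
shift cm [-0.06 -0.15  4.62] turn deg [-0.02 -0.08 -0.01]
```

The pins entered the grooves with no contact force. Continuing down.

```bash

python3 -m crank '[0,0,0.4,0,0,0,4.6, 0,0,0.4,0,0,0,4.6, 0,0,0.4,0,0,0,4.6, 0,0,0,0,0,0,4.6]'  30
python3 -m crank '[0,0,0.4,0,0,0,4.6, 0,0,0.4,0,0,0,4.6, 0,0,0.4,0,0,0,4.6, 0,0,0,0,0,0,4.6]' 30
python3 -c "
from h import *
togo([.5432,.2126,.173],8)"
```

```text
time_s: 10.28
eef_pos: [0.5423, 0.214, 0.2069]
tcp_rot: [0.219, -3.132, 0.001]
wrist_force: [-0.8, -0.6, -4.0]
width: 0.0461
grip_force: 7.6
time_s: 10.62
eef_pos: [0.5425, 0.214, 0.195]
tcp_rot: [0.219, -3.133, 0.001]
wrist_force: [1.2, 0.1, -4.4]
width: 0.046
grip_force: 7.6
t 10.62 pos [0.5425 0.214  0.195 ] F [ 1.2  0.1 -4.4] M [ 0.02 -0.14  0.01] w 0.046 g 7.6
shift cm [-0.05 -0.15  2.2 ] turn deg [-0.02 -0.06 -0.01]
```

```bash

python3 -m crank '[0,0,0.3,0,0,0,4.6, 0,0,0.3,0,0,0,4.6, 0,0,0.3,0,0,0,4.6, 0,0,0.3,0,0,0,4.6, 0,0,0,0,0,0,4.6]' 30
python3 -m crank '[0,0,0.1,0,0,0,4.6, 0,0,0.1,0,0,0,4.6, 0,0,0.1,0,0,0,4.6, 0,0,0,0,0,0,4.6]' 30
```

```text
time_s: 11.03
eef_pos: [0.5425, 0.214, 0.1833]
tcp_rot: [0.219, -3.133, 0.001]
wrist_force: [-0.1, 0.1, -4.6]
width: 0.0458
grip_force: 7.6
time_s: 11.37
eef_pos: [0.5428, 0.2142, 0.1809]
tcp_rot: [0.219, -3.134, -0.0]
wrist_force: [0.1, 0.3, -4.4]
width: 0.0462
grip_force: 7.6
```

```bash

python3 -m crank '[0,0,0.1,0,0,0,4.6, 0,0,0.1,0,0,0,4.6, 0,0,0,0,0,0,4.6]' 30
```

```text
time_s: 11.62
eef_pos: [0.5428, 0.2141, 0.1788]
tcp_rot: [0.219, -3.134, 0.0]
wrist_force: [0.8, -0.1, -4.1]
width: 0.0461
grip_force: 7.6
```

```bash

python3 -m crank '[0,0,0.1,0,0,0,4.6, 0,0,0.1,0,0,0,4.6, 0,0,0,0,0,0,4.6]' 30
python3 -m crank '[0,0,0.1,0,0,0,4.6, 0,0,0.1,0,0,0,4.6, 0,0,0,0,0,0,4.6]' 30
```

```text
time_s: 11.87
eef_pos: [0.5428, 0.2141, 0.1768]
tcp_rot: [0.219, -3.134, 0.0]
wrist_force: [0.2, 0.3, -5.2]
width: 0.0457
grip_force: 7.6
time_s: 12.12
eef_pos: [0.5428, 0.2141, 0.1748]
tcp_rot: [0.219, -3.134, 0.0]
wrist_force: [0.4, 1.6, -3.4]
width: 0.0462
grip_force: 7.6
```

```bash

python3 -m crank '[0,0,0.1,0,0,0,4.6, 0,0,0.1,0,0,0,4.6, 0,0,0,0,0,0,4.6]' 30
```

```text
time_s: 12.37
eef_pos: [0.5428, 0.2141, 0.1728]
tcp_rot: [0.219, -3.133, 0.0]
wrist_force: [0.2, 0.0, -2.9]
width: 0.0466
grip_force: 7.6
```

```bash

python3 -m crank '[0,0,0.1,0,0,0,4.6, 0,0,0,0,0,0,4.6]' 30
```

```text
time_s: 12.53
eef_pos: [0.5429, 0.2142, 0.1724]
tcp_rot: [0.219, -3.134, -0.0]
wrist_force: [-1.0, 0.0, -0.4]
width: 0.0457
grip_force: 7.4
```

```bash

python3 -m crank '[0,0,0.1,0,0,0,4.6, 0,0,0,0,0,0,4.6]' 30
```

```text
time_s: 12.7
eef_pos: [0.5432, 0.2142, 0.1719]
tcp_rot: [-0.219, 3.133, 0.001]
wrist_force: [-2.4, -1.0, 3.6]
width: 0.0463
grip_force: 7.2
```

Floor contact at TCP z .172, as predicted: the load moved from −4 N to +3.6 N. Letting the pins out.

```bash

python3 -m crank '[0,0,0,0,0,0,5, 0,0,0,0,0,0,5.4, 0,0,0,0,0,0,5.8, 0,0,0,0,0,0,6.2, 0,0,0,0,0,0,6.6]' 30
python3 -m crank '[0,0,0,0,0,0,7.5, 0,0,0,0,0,0,8.2, 0,0,0,0,0,0,8.2, 0,0,0,0,0,0,8.2, 0,0,0,0,0,0,8.2]' 30
python3 - <<'E'
from look import *
togo([.5432,.2126,.173],8)
look(.180,.1985,"w10",.543,.2126,15)
p,d=viewer.snapshot("wrist"); cv2.imwrite("pics/w10c.png",cv2.resize(p[150:300,60:460,::-1],(800,300)))
E
```

```text
time_s: 13.12
eef_pos: [0.5435, 0.2143, 0.1713]
tcp_rot: [-0.219, 3.133, 0.001]
wrist_force: [1.3, -0.3, 1.1]
width: 0.0623
grip_force: 0.0
time_s: 13.53
eef_pos: [0.5427, 0.2141, 0.1707]
tcp_rot: [0.219, -3.133, 0.0]
wrist_force: [-1.0, 0.3, -0.5]
width: 0.081
grip_force: 0.0
t 13.53 pos [0.5427 0.2141 0.1707] F [-1.   0.3 -0.5] M [ 0.1  -0.02  0.02] w 0.081 g 0.0
shift cm [-0.03 -0.16 -0.23] turn deg [-0.01 -0.04 -0.  ]
[ 63 217  35   6 147] [0.5432 0.1088 0.1835] tool mm lo/hi [  12.7 -113.7  -16.4] [ 14.7 -96.4  -9.5]
[403 218  35   5 147] [0.5147 0.3107 0.1835] tool mm lo/hi [ 13.   91.5 -16.3] [ 14.8 108.7  -9.6]
[159 222  28  25 385] [0.5401 0.1684 0.1895] tool mm lo/hi [  0.2 -50.6 -27.4] [ 12.3 -41.9  -9.9]
[316 222  29  25 376] [0.5279 0.2544 0.1898] tool mm lo/hi [  0.4  38.7 -27.4] [ 12.3  47.6 -10.2]
[197 227  13  20 219] [0.5404 0.1845 0.1897] tool mm lo/hi [ -0.2 -31.9 -25.1] [  8.8 -27.2 -10.1]
[294 227  14  20 220] [0.5327 0.2396 0.1896] tool mm lo/hi [ -0.9  24.7 -25.1] [ 8.8 29.5 -9.9]
```

View pics/w10c.png

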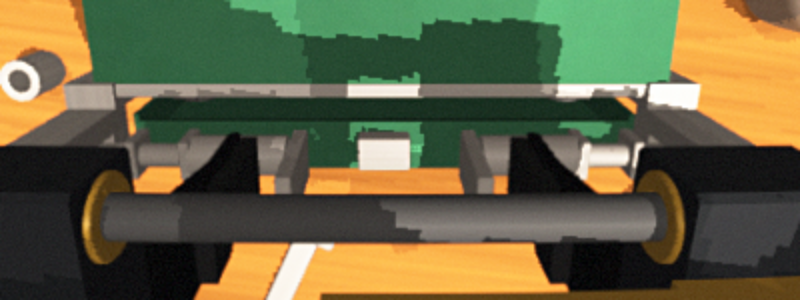

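The tabs at (290,165) and (477,160) are 61.4 mm apart, the same as at rest, so both pins are fully out. Retreating straight up, then a final check.

```bash

python3 -m crank '[0,0,-1,0,0,0,8.2, 0,0,-2,0,0,0,8.2, 0,0,-3,0,0,0,8.2, 0,0,-3,0,0,0,8.2, 0,0,-3,0,0,0,8.2]' 30
python3 -m crank '[0,0,-2,0,0,0,8.2, 0,0,-1,0,0,0,8.2, 0,0,0,0,0,0,8.2, 0,0,0,0,0,0,8.2, 0,0,0,0,0,0,8.2]' 30
python3 - <<'E'
from look import *
togo([.5432,.2126,.173],8)
look(.186,.203,"w11",.543,.2126,15)
p,d=viewer.snapshot("scene"); cv2.imwrite("pics/s2.png",cv2.resize(p[80:300,100:360,::-1],(780,660*600//660)))
E
```

```text
time_s: 14.05
eef_pos: [0.5428, 0.214, 0.2931]
tcp_rot: [-0.219, 3.134, 0.0]
wrist_force: [0.5, 0.1, -0.6]
width: 0.0819
grip_force: 0.0
time_s: 14.47
eef_pos: [0.542, 0.2139, 0.3193]
tcp_rot: [0.219, -3.131, 0.002]
wrist_force: [-0.7, 0.3, -0.5]
width: 0.0821
grip_force: 0.0
t 14.47 pos [0.542  0.2139 0.3193] F [-0.7  0.3 -0.5] M [ 0.07  0.03 -0.02] w 0.0821 g 0.0
shift cm [-0.14 -0.13 14.63] turn deg [-0.05 -0.17  0.  ]
[148 171  21  28 161] [0.5534 0.1148 0.1945] tool mm lo/hi [ -12.4 -111.5  116.8] [ 13.5 -96.2 132.7]
[335 172  19  10  74] [0.5171 0.3068 0.1943] tool mm lo/hi [  5.8  91.1 116.9] [ 13.6 108.3 131.3]
[224 177   5  17  84] [0.5462 0.1849 0.1944] tool mm lo/hi [ -9.3 -31.5 123.3] [  7.5 -27.  129.4]
[275 177   6  17  87] [0.5385 0.2409 0.1939] tool mm lo/hi [ -9.3  25.1 123.6] [  7.5  30.  132.2]
[333 183  11  16  93] [0.5338 0.3078 0.1948] tool mm lo/hi [-12.9  91.1 116.8] [  2.5  96.8 133. ]
```

View pics/s2.png

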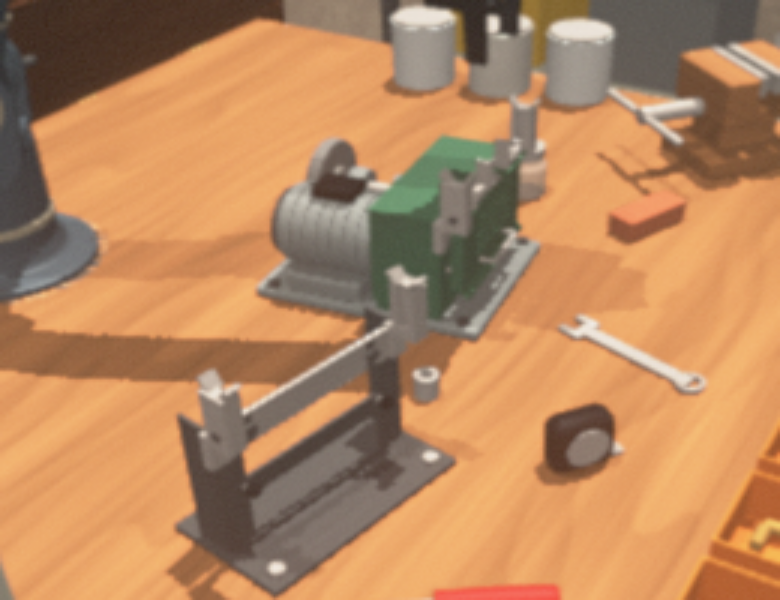

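The rack is empty at (310,450). The guard hangs in the polisher at (490,220) with its tabs 61.5 mm apart and level, and the bystanders have not moved. Handing in.

```bash
python3 -c "
from plant import workorder
print(workorder.job_done())"
```

```text
the job is handed in; nothing more can be done
None
```

The guard is off the rack and hangs in the polisher's hinge cheeks with both pins sprung fully out. The bystanders in the final view had not moved, and I handed the job in at about 14.5 s; no verdict came back.

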